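# Load the label reel and key its knurled collar home on the dispenser stand

### The job

Put the reel of label tape over the upright spindle of the dispenser stand, flat on its spring seat, then put the knurled steel collar over the spindle, flange down, on top of it. The collar will stop on the spindle's three pins: turn it until its hidden keyways drop over them, then push it down against the spring until it is fully home, and finish while still holding it pushed home, because it springs back up if let go. Leave the timer, the bottles, the box of cover glasses and the other things where they stand.

Things in the scene. Friction and masses are not known exactly. Their poses are not given: they have to be found in the camera images.
- stand: dispenser stand, fixed: grey round foot 86 mm in diameter, 12 mm high. Origin: centre of its underside, at desk height, on the axis of the upright steel spindle; z up. The spindle is 14 mm in diameter, its top 84 mm over the desk, the upper 7 mm tapered to 8 mm
- seat_top (a point): on the stand's axis, 23 mm over the desk: top of the free spring seat, a disc 52 mm in diameter over a coil spring, with a hub on it 24 mm in diameter and 9 mm high, its upper 4 mm tapered to 18 mm. This point is fixed to the stand, it does not follow the seat
- reel: white flanged reel of label tape lying flat: 60 mm in diameter, 20 mm high, plain through bore 27 mm in diameter that passes over spindle, pin and hub; 0.06 kg. Both ends are alike. Origin: centre of its underside; z is its axis, up. Seated: origin 23 mm over the desk, top 43 mm
- collar: knurled steel collar on its flange, 38 mm high: flange 48 mm in diameter, 8 mm high, then a knurled neck 38 mm in diameter up to the top; grip the neck above the flange, so that the fingertips stay clear of the reel. Bore 15.6 mm, right through; 0.14 kg. Origin: centre of its underside; z its axis, up. On the pins, not aligned: origin 52.5 mm over the desk
- keyways (a point): centre of the collar's underside. Hidden in the bore are three keyways, a third of a turn apart, 8 mm wide, 17 mm deep, open below only: the collar drops over the pins once every third of a turn, within 0.1 to 0.17 rad of the aligned angle. It then falls 9.5 mm onto the reel (this point 43 mm over the desk); home is 5 mm lower (38 mm)
- spring_seat (a joint): travel of the spring seat, m: 0 free, at the top; grows downward to 0.005 at its stop, which is home. The spring pushes up with 6 N at the top and 9 N at the stop, more than the weight of reel and collar
- timer: white bench timer, 66 x 62 x 20 mm, a bystander; origin: centre of its underside
- coverslips: small box of cover glasses, 35 x 35 x 22 mm, a bystander; origin: centre of its underside
- objective_case: upright screw canister with a black lid, 37 mm in diameter, 62 mm high, a bystander; origin: centre of its underside
- stain_violet: brown dropper bottle, 33 mm in diameter, 87 mm high, a bystander; origin: centre of its underside
- microscope_foot (a point): centre of the foot of the large fixed microscope at the left of the work, always in the same place. Its head and eyepieces, 0.3 to 0.5 m over the desk, reach about 0.25 m from here to the left and toward the robot (direction -x, +y): draw the arm in before swinging it past them
- pins (a point): on the stand's axis, 52.5 mm over the desk: height of the tops of three steel pins, 4 mm thick, that stick out of the spindle, a third of a turn apart, to 11.5 mm from the axis. They point another way each time; this reading does not tell which. They do not turn. A collar held crooked can bind: let go for a moment, it settles level on the pins
Not all that is in view belongs to the job. Leave any blue look-alike of the reel alone.

How it is judged:
On the way, in this order (a step that is already met when the one before it is completed fails the run):
1. the reel sits on the spring seat, around the hub (horizontal distance between reel and stand below 0.004 m and height (world z) of reel below 0.0255 m and angle between reel's own z axis and vertical below 0.1 rad), for 0.2 s.
2. the collar is threaded over the spindle (horizontal distance between collar and stand below 0.004 m and height (world z) of collar below 0.076 m and angle between collar's own z axis and vertical below 0.2 rad), for 0.1 s.
At the end, for the whole second after the job is handed in: Reel on the spring seat (axis within 4 mm, tilt < 0.1 rad); collar keyed over the pins (axis within 3 mm, tilt < 0.1 rad), underside about 38 mm over the desk (34 to 40.2); spring seat more than 3.5 mm down; fingers hold or press the collar with over 3 N (horizontal distance between collar and stand below 0.003 m and height (world z) of collar between 0.034 and 0.0402 m and angle between each of collar, reel's own z axis and vertical below 0.1 rad and value of joint spring_seat above 0.0035 m and contact force between the fingers and collar above 3 N and horizontal distance between reel and stand below 0.004 m and height (world z) of reel below 0.0205 m); the arm keeps its last pose, push and grip.
It fails at once if a bystander was disturbed (distance of any of timer, coverslips, objective_case, stain_violet from where it was at the start of the episode above 0.02 m).
It also fails if it takes over 72 s, if anything falls off the work surface, if the arm or the gripper's body presses on something with over 40 N, if the wrist force passes 120 N, or if a joint passes its speed limit or range.

### The arm

A 6-joint arm with a two-finger parallel gripper is mounted at the origin on a cart in front of the work surface, level with it; the furniture and walls round the work are solid. World frame = base frame: x ahead of the robot, y to its left, z up, the work surface at z = 0. Lengths are in m, angles in rad, forces in N, time in s.
With the tool pointing down it reaches from about 0.35 to 0.775 m from the base axis. Payload 7.3 kg.
Tool frame: the origin (TCP) lies at the very end of the fingers, on their centre line; the grasp point (between the pads) lies 19 mm behind it (robot.tcp_to_grasp is the z of the grasp point in the tool frame, in m); z points along the fingers, y is the line along which they close (so a half turn about z gives the same grasp; the last joint's range is limited). The gripper opens to 92 mm and grips with 3 to 60 N. Pads are 19 mm wide; open, the fingers measure 130 mm over their backs; the gripper's body (75 mm by 190 mm) begins 47 mm behind the grasp point.
Start: joints at [-1.267, 0.342, 1.524, -0, 1.275, -0.146], TCP at [0.228, -0.473, 0.227] pointing down, gripper open.
Joint ranges: [-2.53, 2.53], [-0.77, 2.02], [0.04, 2.7], [-1, 4.14], [0.28, 2.66], [-3.11, 3.11]. Speed limits (rad/s): [2.57, 2.57, 3.14, 3.14, 3.14, 3.14].

### API

Orientations are given as [roll, pitch, yaw] about the fixed x, y, z axes, in that order (R = Rz(yaw) Ry(pitch) Rx(roll)).
In Python, from cell import monitor, read_camera, get_calibration, job, robot gives the robot as it stands. The module is installed in compiled form; this text tells all that it offers.
- The arm moves only by the tool send_rows, never from a script. Its argument "targets" is a list of rows, each an object with "translation": the shift along the tool's x, y, z in cm, a list of three; "spin": the turn about the tool's z in degrees; "jaw": the opening, from 0 (shut) to 1 (fully open). A call has exactly 5 rows; each row is the pose to reach, as a shift and turn from the pose commanded when the call began, along the tool's axes at that moment; what a row does not reach only later rows make up. A row lasts 1/10 s, in which the tool goes at most 50 mm and 8.59 degrees, less where a joint would pass 70% of its speed; a pose out of reach is approached as far as the arm can. A call with a gripper value outside its range is refused whole. The fingers move at their own pace and stop on an object; "force" is the grip in N (left out, the last holds). Time passes only in rows, so rows that repeat a pose let the fingers close, or fill a call up. It gives the time, the measured TCP pose, the force, the opening and the grip force at its end, in the units of the state.
- monitor.observe(): the state, without advancing time (a new reading comes with each control period).
- read_camera(name): name is "side" or "top"; returns (picture, depth): 400x640x3 uint8, red, green, blue; 400x640 float32, m along the optical axis (not along the pixel's ray), 0 where there is no reading.
- get_calibration(name): a dict with "intrinsics" (3x3 intrinsics, pixels), "D" ([k1, k2, p1, p2, k3] as OpenCV has them; the pictures are not rectified), "origin" and "orientation" of the camera in the world. Camera axes: x right, y up, looking along -z (the intrinsics and any distortion apply to the point x, -y, -z); pixel columns grow to the right and rows downward; lengths in m; the calibration is good to about 2 mm. A picture is of the moment at which its call begins. get_calibration takes no time and is no camera call.
- job.hand_in(): hands the job in; it is judged then, once.
The state is a dict: "time": time; "qpos": joint angles; "qvel": joint speeds; "joint_efforts": joint torques, N m; "tool_pos": TCP position; "tool_rot": TCP orientation; "contact_force": force on the tool from outside, world axes, zero at the start; "torque": the same for the moment, N m; "opening": finger opening in m; "grip_force": force on a finger pad.
Only numpy, scipy, OpenCV 4.12 (cv2) and the standard library are available. Lean on these libraries where they do the work, as an engineer would, in place of code of your own. Each camera call takes 0.05 s, during which the arm holds its last target. There are 200 camera calls.

## Working session

There is one attempt and no reset: what is moved stays moved. The work goes in short steps, Python scripts to look and compute and a tool call to move; the robot and the scene stay as the last step left them, time stands still between calls to the robot, and variables do not carry over. Pictures are saved under pics/ and viewed, at most 10 in all, crops included, and the job is handed in when it is done.

Besides the shell and the picture viewer there is one more tool, called after "Request:" as name([rows], argument=value, ...), one row to a line, values as JSON. send_rows: Moves the arm, as the interface text tells. Its arguments: {"type":"object","properties":{"targets":{"type":"array"},"force":{"type":"number"}},"required":["targets"]}

```bash
mkdir -p pics
cat > h.py <<'E'
import numpy as np, cv2
from scipy.spatial.transform import Rotation as R
from cell import monitor, read_camera, get_calibration, job, robot
def rot(o):
    o=np.array(o,float)
    if o.shape==(3,3): return o
    return (R.from_euler('xyz',o) if o.size==3 else R.from_quat(o)).as_matrix()
def cloud(name,depth):
    c=get_calibration(name);K=np.array(c['intrinsics']);D=np.array(c['D'])
    h,w=depth.shape;u,v=np.meshgrid(np.arange(w),np.arange(h))
    p=cv2.undistortPoints(np.stack([u,v],-1).reshape(-1,1,2).astype(float),K,D).reshape(h,w,2)
    P=np.stack([p[...,0],-p[...,1],-np.ones((h,w))],-1)*depth[...,None]
    return P@rot(c['orientation']).T+np.array(c['origin'])
E
python3 - <<'E'
from h import *
print(monitor.observe())
for n in('top','side'):
    print(n,get_calibration(n))
    im,d=read_camera(n);cv2.imwrite(f'pics/{n}0.png',im[...,::-1]);np.savez(f'{n}0.npz',im=im,d=d)
print(robot.tcp_to_grasp)
E
```

```text
{'time': 0.0, 'qpos': array([-1.26701805e+00,  3.42718131e-01,  1.52506267e+00, -7.16053681e-06,
        1.27537597e+00, -1.45997306e-01]), 'qvel': array([-0.00066753,  0.00103903,  0.00073916,  0.00224716, -0.0002966 ,
        0.0001225 ]), 'joint_efforts': array([-2.78480002e-03, -4.31240165e+01, -2.44228703e+01,  7.15701445e-02,
        5.59077621e-02, -1.13612714e-04]), 'tool_pos': array([ 0.22814251, -0.47236948,  0.22603141]), 'tool_rot': array([-3.14004419e+00, -2.20770919e-04,  4.49777501e-01]), 'contact_force': array([-0.03203781,  0.30850942,  0.0448156 ]), 'torque': array([ 0.01810552, -0.01209472,  0.02212672]), 'grip_force': 0.0, 'opening': 0.09205542650427025}
top {'intrinsics': array([[372.72530136,   0.        , 320.66242894],
       [  0.        , 372.72530136, 197.60249278],
       [  0.        ,   0.        ,   1.        ]]), 'D': array([0.0269481, 0.       , 0.       , 0.       , 0.       ]), 'origin': array([0.42094229, 0.07736835, 1.04180527]), 'orientation': array([ 0.09439628,  0.01806355, -1.5961526 ])}
side {'intrinsics': array([[393.73644741,   0.        , 309.55807506],
       [  0.        , 393.73644741, 204.48699443],
       [  0.        ,   0.        ,   1.        ]]), 'D': array([-0.00309924,  0.        ,  0.        ,  0.        ,  0.        ]), 'origin': array([0.0559126 , 0.72584666, 0.65220759]), 'orientation': array([ 0.91672767,  0.01200907, -2.55590226])}
-0.0188
```

View pics/top0.png

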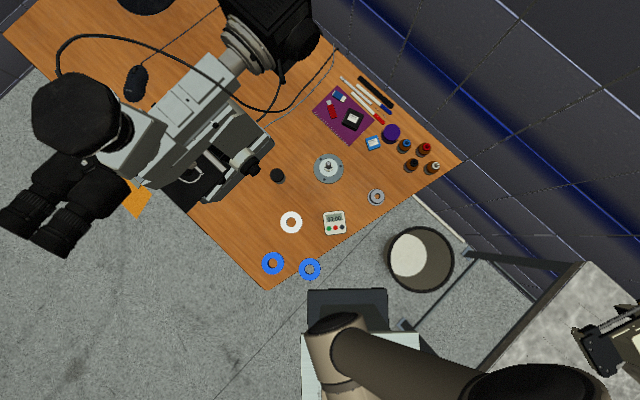

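View pics/side0.png

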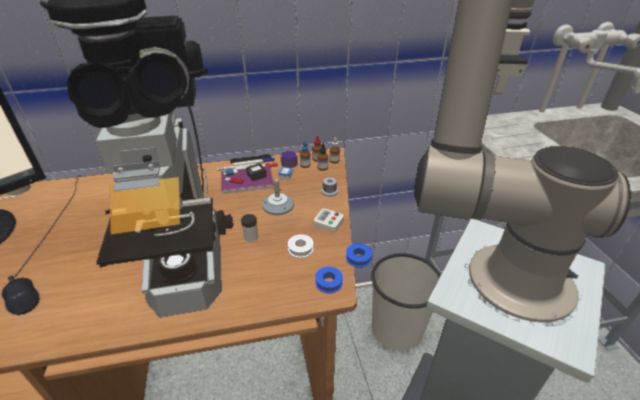

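The top view shows the reel at (291,222), the stand at (328,168), the collar at (376,197), the timer at (334,222) and the canister at (277,175). In the side view the reel is at (300,245), the stand at (278,200) and the collar at (329,186).

Run:
```python
from h import *
S={'top':{'reel':(291,222),'stand':(328,168),'collar':(376,197),'timer':(334,222),'canister':(277,175)},
'side':{'reel':(300,245),'stand':(278,200),'collar':(329,186),'timer':(328,219),'canister':(250,228)}}
for n in S:
    d=np.load(n+'0.npz')['d'];P=cloud(n,d)
    for k,(u,v) in S[n].items():
        w=P[v-25:v+26,u-25:u+26].reshape(-1,3)
        c=P[v-8:v+9,u-8:u+9].reshape(-1,3); c=np.median(c[c[:,2]>.004],0)
        w=w[(np.hypot(*(w-c)[:,:2].T)<.05)]
        for lo,hi in((.006,.016),(.016,.03),(.03,.05),(.05,.1)):
            s=w[(w[:,2]>lo)&(w[:,2]<hi)]
            if len(s)>5:
                mc,r=cv2.minEnclosingCircle(s[:,:2].astype(np.float32))
                print(n,k,lo,len(s),'encl',np.round(mc,4),round(r,4),'mean',s.mean(0).round(4),'zmax',s[:,2].max().round(4))
```

```text
top reel 0.006 7 encl [0.4672 0.1794] 0.0177 mean [0.465  0.1812 0.0124] zmax 0.0156
top reel 0.016 296 encl [0.4541 0.1775] 0.0297 mean [0.4538 0.1775 0.0202] zmax 0.0257
top stand 0.006 437 encl [0.6019 0.0707] 0.0428 mean [0.5998 0.071  0.0114] zmax 0.016
top stand 0.016 221 encl [0.5984 0.0681] 0.0372 mean [0.6003 0.0712 0.0231] zmax 0.03
top stand 0.03 23 encl [0.6022 0.0709] 0.0111 mean [0.5984 0.0708 0.0353] zmax 0.0494
top stand 0.05 33 encl [0.6009 0.0705] 0.0086 mean [0.6001 0.0713 0.0752] zmax 0.0869
top collar 0.006 56 encl [ 0.5114 -0.0522] 0.0283 mean [ 0.5121 -0.0483  0.0086] zmax 0.016
top collar 0.016 11 encl [ 0.518  -0.0587] 0.0195 mean [ 0.5105 -0.0593  0.022 ] zmax 0.028
top collar 0.03 139 encl [ 0.518  -0.0581] 0.0197 mean [ 0.5172 -0.0575  0.038 ] zmax 0.0454
top timer 0.006 57 encl [0.4494 0.0583] 0.0402 mean [0.447  0.0584 0.0132] zmax 0.016
top timer 0.016 442 encl [0.4498 0.059 ] 0.0389 mean [0.4498 0.0583 0.0189] zmax 0.027
top canister 0.006 6 encl [0.568 0.204] 0.0113 mean [0.5669 0.2025 0.013 ] zmax 0.016
top canister 0.016 13 encl [0.5742 0.2059] 0.01
[... 870 characters left out ...]
0.515  -0.0535] 0.0185 mean [ 0.5116 -0.0462  0.023 ] zmax 0.0296
side collar 0.03 113 encl [ 0.5182 -0.0574] 0.0208 mean [ 0.516  -0.0546  0.0371] zmax 0.0417
side timer 0.006 110 encl [0.4499 0.0606] 0.0395 mean [0.4369 0.0774 0.0109] zmax 0.0158
side timer 0.016 362 encl [0.4491 0.0619] 0.0384 mean [0.449  0.062  0.0192] zmax 0.0241
side canister 0.006 50 encl [0.5789 0.2134] 0.0172 mean [0.5705 0.2202 0.0112] zmax 0.0159
side canister 0.016 61 encl [0.5775 0.2136] 0.0173 mean [0.5713 0.2198 0.0232] zmax 0.0297
side canister 0.03 87 encl [0.5784 0.2132] 0.0174 mean [0.5711 0.2204 0.0396] zmax 0.0497
side canister 0.05 206 encl [0.5747 0.2325] 0.0388 mean [0.5768 0.2217 0.0646] zmax 0.0995
```

```bash
cat >> h.py <<'E'
def delta(*tg):
    s=monitor.observe();M=rot(s['tool_rot'])
    print('t',round(s['time'],2),'pos',s['tool_pos'].round(4),'rot',s['tool_rot'].round(4),'F',s['contact_force'].round(1),'open',round(s['opening'],4),'grip',round(s['grip_force'],1),'q',s['qpos'].round(2))
    for t in tg: print(t,((np.array(t)-s['tool_pos'])@M*100).round(2))
E
python3 -c "
from h import *
delta((.43,-.2,.2),(.454,.1785,.12),(.454,.1785,.005))"
```

```text
t 0.1 pos [ 0.2282 -0.4724  0.2261] rot [-3.1403e+00 -2.0000e-04  4.4980e-01] F [ 0.6  0.3 -0.5] open 0.0917 grip 0.0 q [-1.27  0.34  1.52  0.    1.28 -0.15]
(0.43, -0.2, 0.2) [ 30.02 -15.76   2.64]
(0.454, 0.1785, 0.12) [ 48.64 -48.79  10.69]
(0.454, 0.1785, 0.005) [ 48.63 -48.77  22.19]
```

Request:
send_rows([
  {"translation": [4, -2, 0.3], "spin": 0, "jaw": 0.82},
  {"translation": [8, -4, 0.8], "spin": 0, "jaw": 0.82},
  {"translation": [12, -6.3, 1.2], "spin": 0, "jaw": 0.82},
  {"translation": [16, -8.4, 1.5], "spin": 0, "jaw": 0.82},
  {"translation": [20, -10.5, 1.8], "spin": 0, "jaw": 0.82},
])

```text
time: 0.6
tool_pos: [0.3633, -0.2896, 0.2084]
tool_rot: [-3.141, 0.0, 0.449]
contact_force: [1.3, -0.8, 0.5]
opening: 0.0755
grip_force: 0.0
```

Request:
send_rows([
  {"translation": [4, -2.5, 0.5], "spin": 0, "jaw": 0.82},
  {"translation": [8, -5, 0.8], "spin": 0, "jaw": 0.82},
  {"translation": [11, -8, 0.9], "spin": 0, "jaw": 0.82},
  {"translation": [13.5, -11.5, 1], "spin": 0, "jaw": 0.82},
  {"translation": [16, -15, 1.5], "spin": 0, "jaw": 0.82},
])

```text
time: 1.1
tool_pos: [0.4419, -0.0849, 0.1937]
tool_rot: [3.141, -0.0, 0.45]
contact_force: [1.0, -0.6, 0.1]
opening: 0.0753
grip_force: 0.0
```

```bash
python3 -c "
from h import *
delta((.454,.1785,.1),(.454,.1785,.005))"
```

```text
t 1.1 pos [ 0.4419 -0.0849  0.1937] rot [ 3.1413e+00 -2.0000e-04  4.4990e-01] F [ 1.  -0.6  0.1] open 0.0753 grip 0.0 q [-0.36  0.24  1.77 -0.    1.13  0.76]
(0.454, 0.1785, 0.1) [ 12.54 -23.19   9.36]
(0.454, 0.1785, 0.005) [ 12.54 -23.2   18.86]
```

Request:
send_rows([
  {"translation": [2.5, -4, 1], "spin": 0, "jaw": 0.82},
  {"translation": [5, -8, 2.5], "spin": 0, "jaw": 0.82},
  {"translation": [7.5, -12, 4], "spin": 0, "jaw": 0.82},
  {"translation": [9.8, -16, 6], "spin": 0, "jaw": 0.82},
  {"translation": [11.5, -20, 8], "spin": 0, "jaw": 0.82},
])

```text
time: 1.6
tool_pos: [0.4584, 0.1455, 0.113]
tool_rot: [3.141, -0.001, 0.45]
contact_force: [0.3, -0.3, 0.3]
opening: 0.0755
grip_force: 0.0
```

Request:
send_rows([
  {"translation": [1, -3, 1], "spin": 0, "jaw": 0.82},
  {"translation": [1, -3.2, 2], "spin": 0, "jaw": 0.82},
  {"translation": [1, -3.2, 2], "spin": 0, "jaw": 0.82},
  {"translation": [1, -3.2, 2], "spin": 0, "jaw": 0.82},
  {"translation": [1, -3.2, 2], "spin": 0, "jaw": 0.82},
])

```text
time: 2.1
tool_pos: [0.454, 0.1756, 0.0943]
tool_rot: [3.141, -0.001, 0.448]
contact_force: [0.4, -0.3, -0.2]
opening: 0.0754
grip_force: 0.0
```

```bash
python3 - <<'E'
from h import *
delta((.454,.1785,.1),(.454,.1785,.005))
for n in('top','side'):
    im,d=read_camera(n);np.savez(f'{n}1.npz',im=im,d=d)
    cv2.imwrite(f'pics/{n}1.png',cv2.resize(im[130:290,180:420,::-1],None,fx=2,fy=2))
E
python3 -c "
import cv2,numpy as np
cv2.imwrite('pics/b1.png',np.vstack([cv2.imread('pics/top1.png'),cv2.imread('pics/side1.png')])[:600])"
```

```text
t 2.1 pos [0.454  0.1756 0.0943] rot [ 3.1411e+00 -9.0000e-04  4.4800e-01] F [ 0.4 -0.3 -0.2] open 0.0754 grip 0.0 q [ 0.21  0.43  1.81 -0.    0.9   1.33]
(0.454, 0.1785, 0.1) [ 0.13 -0.26 -0.57]
(0.454, 0.1785, 0.005) [ 0.12 -0.27  8.93]
```

View pics/b1.png

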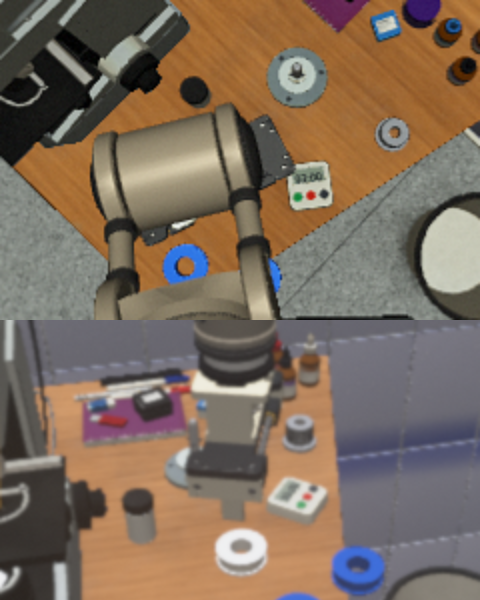

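Seen over the reel, the gripper body lies clear of the canister (crop 195,90) and the timer (310,185). Next I descend and grip.

Request:
send_rows([
  {"translation": [0.1, -0.25, 3], "spin": 0, "jaw": 0.82},
  {"translation": [0.1, -0.25, 6], "spin": 0, "jaw": 0.82},
  {"translation": [0.1, -0.25, 8], "spin": 0, "jaw": 0.82},
  {"translation": [0.1, -0.25, 8.9], "spin": 0, "jaw": 0.82},
  {"translation": [0.1, -0.25, 8.9], "spin": 0, "jaw": 0.82},
])

```text
time: 2.7
tool_pos: [0.4529, 0.1788, 0.0041]
tool_rot: [-3.141, 0.002, 0.449]
contact_force: [-0.2, 0.5, 0.5]
opening: 0.0752
grip_force: 0.0
```

Request:
send_rows([
  {"translation": [0, 0, 0], "spin": 0, "jaw": 0.6},
  {"translation": [0, 0, 0], "spin": 0, "jaw": 0.5},
  {"translation": [0, 0, 0], "spin": 0, "jaw": 0.5},
  {"translation": [0, 0, 0], "spin": 0, "jaw": 0.5},
  {"translation": [0, 0, 0], "spin": 0, "jaw": 0.5},
], force=15)

```text
time: 3.2
tool_pos: [0.454, 0.1794, 0.0057]
tool_rot: [3.141, -0.002, 0.45]
contact_force: [-0.5, -0.8, 6.3]
opening: 0.0591
grip_force: 15.0
```

```bash
python3 -c "
from h import *
delta((.454,.1785,.15),(.601,.0722,.12))"
```

```text
t 3.2 pos [0.454  0.1794 0.0057] rot [ 3.1408e+00 -2.2000e-03  4.5000e-01] F [-0.5 -0.8  6.3] open 0.0591 grip 15.0 q [ 0.22  0.58  1.88 -0.    0.68  1.34]
(0.454, 0.1785, 0.15) [-1.000e-02  1.000e-01 -1.443e+01]
(0.601, 0.0722, 0.12) [  8.6   16.06 -11.39]
```

Request:
send_rows([
  {"translation": [0, 0, -3], "spin": 0, "jaw": 0.5},
  {"translation": [0, 0, -7], "spin": 0, "jaw": 0.5},
  {"translation": [0, 0, -11], "spin": 0, "jaw": 0.5},
  {"translation": [1, 2, -13], "spin": 0, "jaw": 0.5},
  {"translation": [3, 5.5, -13], "spin": 0, "jaw": 0.5},
])

```text
time: 3.7
tool_pos: [0.5049, 0.144, 0.1386]
tool_rot: [3.14, -0.006, 0.453]
contact_force: [-0.1, 0.2, -0.5]
opening: 0.0585
grip_force: 15.0
```

Request:
send_rows([
  {"translation": [2, 3.5, 0], "spin": 0, "jaw": 0.5},
  {"translation": [4, 7.5, 0], "spin": 0, "jaw": 0.5},
  {"translation": [5.6, 10.5, 0], "spin": 0, "jaw": 0.5},
  {"translation": [5.6, 10.5, 0.5], "spin": 0, "jaw": 0.5},
  {"translation": [5.6, 10.5, 0.5], "spin": 0, "jaw": 0.5},
])

```text
time: 4.2
tool_pos: [0.5993, 0.0723, 0.1285]
tool_rot: [-3.14, 0.002, 0.449]
contact_force: [-1.0, -0.2, -0.9]
opening: 0.0588
grip_force: 15.0
```

Run:
```python
from h import *
delta((.601,.0722,.12))
ims=[]
for n,(u,v) in (('top',(340,150)),('side',(278,180))):
    im,d=read_camera(n);np.savez(f'{n}2.npz',im=im,d=d)
    ims.append(cv2.resize(im[v-50:v+50,u-60:u+60,::-1],None,fx=3,fy=3,interpolation=cv2.INTER_CUBIC))
cv2.imwrite('pics/b2.png',np.hstack(ims))
```

```text
t 4.2 pos [0.5993 0.0723 0.1285] rot [-3.1402e+00  2.3000e-03  4.4860e-01] F [-1.  -0.2 -0.9] open 0.0588 grip 15.0 q [-0.01  0.57  1.43  0.    1.14  1.12]
(0.601, 0.0722, 0.12) [0.15 0.09 0.85]
```

View pics/b2.png

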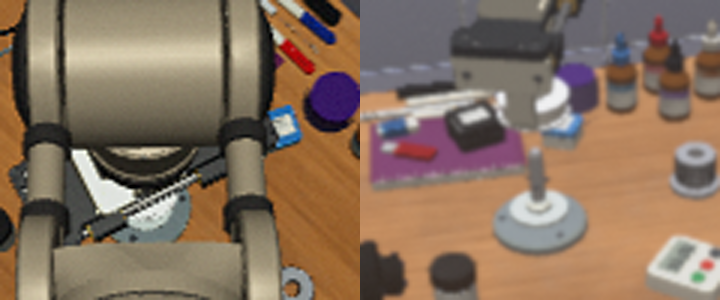

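The side view shows the reel held level above the spindle at crop (540,100), with the spindle tip at (540,155). I measure both from the side camera's depth.

Run:
```python
from h import *
from scipy.optimize import least_squares
z=np.load('side2.npz');P=cloud('side',z['d']);im=z['im'].astype(int)
w=(im.min(-1)>150)&((im.max(-1)-im.min(-1))<30)
m=(np.hypot(P[...,0]-.6,P[...,1]-.073)<.045)&(P[...,2]>.1)&(P[...,2]<.2)
v,u=np.nonzero(m&w);print(len(v),u.min(),u.max(),v.min(),v.max())
p=P[m&w];print(np.histogram(p[:,2],np.arange(.1,.2,.005)))
for lo,hi in((.122,.141),(.141,.152)):
    s=p[(p[:,2]>lo)&(p[:,2]<hi)]
    print(lo,len(s),'encl',cv2.minEnclosingCircle(s[:,:2].astype(np.float32)))
    if lo<.13:
        f=least_squares(lambda c:np.hypot(*(s[:,:2]-c).T)-.03,[.6,.073],loss='soft_l1',f_scale=.001);print('side fit',f.x,np.abs(f.fun).mean())
# spindle axis from side
s=P[(np.hypot(P[...,0]-.6,P[...,1]-.073)<.02)&(P[...,2]>.056)&(P[...,2]<.076)]
f=least_squares(lambda c:np.hypot(*(s[:,:2]-c).T)-.007,[.6,.07],loss='soft_l1',f_scale=.001);print('spindle',len(s),f.x,np.abs(f.fun).mean())
# foot outer rim (top face edge r=43)
```

```text
114 263 287 156 172
(array([ 0,  0,  0,  0,  1, 28,  5,  0, 63, 15,  1,  1,  0,  0,  0,  0,  0,
        0,  0]), array([0.1  , 0.105, 0.11 , 0.115, 0.12 , 0.125, 0.13 , 0.135, 0.14 ,
       0.145, 0.15 , 0.155, 0.16 , 0.165, 0.17 , 0.175, 0.18 , 0.185,
       0.19 , 0.195]))
0.122 36 encl ((0.597072422504425, 0.07657063752412796), 0.029411746188998222)
side fit [0.60029518 0.07163977] 0.002660546985058563
0.141 76 encl ((0.5987199544906616, 0.07238186150789261), 0.031118005514144897)
spindle 33 [0.6034312 0.0712192] 0.001084664677325966
```

Request:
send_rows([
  {"translation": [0.2, 0.05, 1.5], "spin": 0, "jaw": 0.5},
  {"translation": [0.2, 0.05, 3], "spin": 0, "jaw": 0.5},
  {"translation": [0.2, 0.05, 5], "spin": 0, "jaw": 0.5},
  {"translation": [0.2, 0.05, 6.7], "spin": 0, "jaw": 0.5},
  {"translation": [0.2, 0.05, 6.7], "spin": 0, "jaw": 0.5},
])

```text
time: 4.8
tool_pos: [0.5996, 0.0739, 0.0597]
tool_rot: [-3.139, 0.005, 0.451]
contact_force: [0.7, -0.2, -0.5]
opening: 0.0592
grip_force: 15.0
```

Request:
send_rows([
  {"translation": [0, 0, 0.2], "spin": 0, "jaw": 0.5},
  {"translation": [0, 0, 0.4], "spin": 0, "jaw": 0.5},
  {"translation": [0, 0, 0.6], "spin": 0, "jaw": 0.5},
  {"translation": [0, 0, 0.8], "spin": 0, "jaw": 0.5},
  {"translation": [0, 0, 0.8], "spin": 0, "jaw": 0.5},
])

```text
time: 5.3
tool_pos: [0.6021, 0.073, 0.0547]
tool_rot: [3.141, -0.0, 0.45]
contact_force: [-0.3, -0.9, -1.0]
opening: 0.0591
grip_force: 15.0
```

Request:
send_rows([
  {"translation": [0, 0, 0.3], "spin": 0, "jaw": 0.5},
  {"translation": [0, 0, 0.6], "spin": 0, "jaw": 0.5},
  {"translation": [0, 0, 0.9], "spin": 0, "jaw": 0.5},
  {"translation": [0, 0, 1.2], "spin": 0, "jaw": 0.5},
  {"translation": [0, 0, 1.2], "spin": 0, "jaw": 0.5},
])

```text
time: 5.8
tool_pos: [0.6018, 0.073, 0.042]
tool_rot: [-3.141, 0.001, 0.45]
contact_force: [0.4, 1.0, -1.1]
opening: 0.0589
grip_force: 15.0
```

```bash
python3 -c "
from h import *
import time
for i in range(1): delta((.601,.0725,.03))"
```

```text
t 5.8 pos [0.6018 0.073  0.042 ] rot [-3.1412e+00  1.1000e-03  4.4980e-01] F [ 0.4  1.  -1.1] open 0.0589 grip 15.0 q [-0.01  0.68  1.5  -0.    0.96  1.12]
(0.601, 0.0725, 0.03) [-0.09  0.02  1.2 ]
```

Past the pins without contact. Continue down to the seat.

Request:
send_rows([
  {"translation": [0, 0, 0.3], "spin": 0, "jaw": 0.5},
  {"translation": [0, 0, 0.6], "spin": 0, "jaw": 0.5},
  {"translation": [0, 0, 0.9], "spin": 0, "jaw": 0.5},
  {"translation": [0, 0, 1.2], "spin": 0, "jaw": 0.5},
  {"translation": [0, 0, 1.2], "spin": 0, "jaw": 0.5},
])

```text
time: 6.3
tool_pos: [0.6022, 0.0728, 0.0303]
tool_rot: [3.141, 0.0, 0.45]
contact_force: [0.7, -1.5, -1.7]
opening: 0.0588
grip_force: 15.0
```

Request:
send_rows([
  {"translation": [0, 0, 0.2], "spin": 0, "jaw": 0.5},
  {"translation": [0, 0, 0.2], "spin": 0, "jaw": 0.7},
  {"translation": [0, 0, 0.2], "spin": 0, "jaw": 0.8},
  {"translation": [0, 0, 0.2], "spin": 0, "jaw": 0.82},
  {"translation": [0, 0, 0.2], "spin": 0, "jaw": 0.82},
])

```text
time: 6.8
tool_pos: [0.6021, 0.0732, 0.0288]
tool_rot: [-3.142, -0.0, 0.45]
contact_force: [0.7, 0.9, -0.4]
opening: 0.075
grip_force: 0.0
```

Request:
send_rows([
  {"translation": [0, 0, -2], "spin": 0, "jaw": 0.82},
  {"translation": [0, 0, -5], "spin": 0, "jaw": 0.82},
  {"translation": [0, 0, -9], "spin": 0, "jaw": 0.82},
  {"translation": [-2, 3, -11], "spin": 0, "jaw": 0.82},
  {"translation": [-4, 7, -11], "spin": 0, "jaw": 0.82},
])

```text
time: 7.3
tool_pos: [0.5982, -0.0067, 0.1427]
tool_rot: [3.138, -0.006, 0.454]
contact_force: [0.7, -0.5, -0.1]
opening: 0.0752
grip_force: 0.0
```

Run:
```python
from h import *
delta((.518,-.0575,.12),(.518,-.0575,.014))
ims=[]
for n,(u,v) in (('top',(340,170)),('side',(290,200))):
    im,d=read_camera(n);np.savez(f'{n}3.npz',im=im,d=d)
    ims.append(cv2.resize(im[v-50:v+50,u-60:u+60,::-1],None,fx=3,fy=3,interpolation=cv2.INTER_CUBIC))
    P=cloud(n,d);m=(np.hypot(P[...,0]-.601,P[...,1]-.0725)<.04)
    s=P[m&(P[...,2]>.036)&(P[...,2]<.05)];print(n,len(s),cv2.minEnclosingCircle(s[:,:2].astype(np.float32)),np.median(s[:,2]))
cv2.imwrite('pics/b3.png',np.hstack(ims))
```

```text
t 7.3 pos [ 0.5982 -0.0067  0.1427] rot [ 3.1379 -0.0061  0.4536] F [ 0.7 -0.5 -0.1] open 0.0752 grip 0.0 q [-0.14  0.54  1.44  0.    1.15  0.98]
(0.518, -0.0575, 0.12) [-9.45  1.04  2.22]
(0.518, -0.0575, 0.014) [-9.52  1.   12.82]
top 91 ((0.5963249206542969, 0.08466555923223495), 0.024956462904810905) 0.0428093012686257
side 228 ((0.6020187139511108, 0.0728365033864975), 0.03136950731277466) 0.04368511321633761
```

View pics/b3.png

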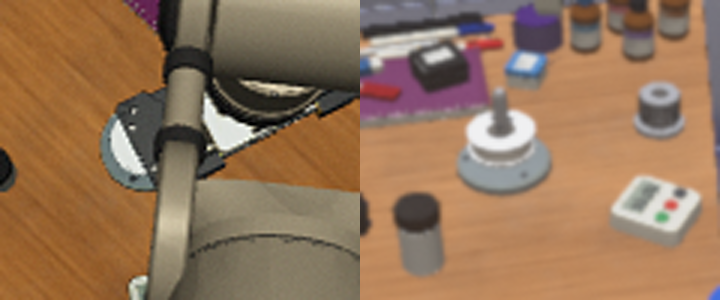

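The reel is seated: its top is at about 43 mm, around the spindle at crop (500,125), and the bystanders have not moved. Next is the collar at crop (660,110).

Request:
send_rows([
  {"translation": [-3, 0.5, 0], "spin": 8, "jaw": 0.8},
  {"translation": [-6, 0.8, 1], "spin": 16, "jaw": 0.8},
  {"translation": [-9.2, 1, 3], "spin": 24, "jaw": 0.8},
  {"translation": [-9.2, 1, 5], "spin": 32, "jaw": 0.8},
  {"translation": [-9.2, 1, 5], "spin": 32, "jaw": 0.8},
])

```text
time: 7.9
tool_pos: [0.5159, -0.0559, 0.0867]
tool_rot: [-3.141, 0.005, -0.111]
contact_force: [0.6, 0.8, 0.0]
opening: 0.0736
grip_force: 0.0
```

Run:
```python
from h import *
delta((.518,-.057,.013))
im,d=read_camera('side');P=cloud('side',d);m=(np.hypot(P[...,0]-.518,P[...,1]+.057)<.03)
for a,b in((.006,.012),(.012,.035),(.034,.042)):
    s=P[m&(P[...,2]>a)&(P[...,2]<b)]
    if len(s):print(len(s),cv2.minEnclosingCircle(s[:,:2].astype(np.float32)),np.median(s[:,2]))
```

```text
t 7.9 pos [ 0.5159 -0.0559  0.0867] rot [-3.1407  0.005  -0.111 ] F [0.6 0.8 0. ] open 0.0736 grip 0.0 q [-0.26  0.49  1.72  0.    0.93  1.43]
(0.518, -0.057, 0.013) [0.25 0.09 7.37]
54 ((0.5180802345275879, -0.05359875410795212), 0.024291550740599632) 0.008266622040211169
106 ((0.5164110660552979, -0.05698156729340553), 0.020776329562067986) 0.02513270086689101
94 ((0.5177137851715088, -0.05755777657032013), 0.020863967016339302) 0.03819245054469678
```

Request:
send_rows([
  {"translation": [0.2, 0.1, 2.5], "spin": 0, "jaw": 0.8},
  {"translation": [0.2, 0.1, 5], "spin": 0, "jaw": 0.8},
  {"translation": [0.2, 0.1, 6.6], "spin": 0, "jaw": 0.8},
  {"translation": [0.2, 0.1, 7.3], "spin": 0, "jaw": 0.8},
  {"translation": [0.2, 0.1, 7.3], "spin": 0, "jaw": 0.8},
])

```text
time: 8.45
tool_pos: [0.5204, -0.0572, 0.0156]
tool_rot: [-3.142, 0.0, -0.106]
contact_force: [0.1, 0.3, -0.0]
opening: 0.0733
grip_force: 0.0
```

Request:
send_rows([
  {"translation": [0, 0, 0], "spin": 0, "jaw": 0.6},
  {"translation": [0, 0, 0], "spin": 0, "jaw": 0.4},
  {"translation": [0, 0, 0], "spin": 0, "jaw": 0.2},
  {"translation": [0, 0, 0], "spin": 0, "jaw": 0.2},
  {"translation": [0, 0, 0], "spin": 0, "jaw": 0.2},
], force=25)

```text
time: 8.95
tool_pos: [0.5202, -0.0578, 0.0161]
tool_rot: [3.141, -0.001, -0.109]
contact_force: [-0.4, -0.0, 2.6]
opening: 0.0384
grip_force: 25.5
```

```bash
python3 -c "
from h import *
delta((.518,-.057,.12),(.601,.0725,.13))"
```

```text
t 8.95 pos [ 0.5202 -0.0578  0.0161] rot [ 3.1412e+00 -8.0000e-04 -1.0850e-01] F [-0.4 -0.   2.6] open 0.0384 grip 25.5 q [-0.26  0.6   1.77 -0.    0.77  1.42]
(0.518, -0.057, 0.12) [ -0.22  -0.05 -10.39]
(0.601, 0.0725, 0.13) [  6.63 -13.82 -11.39]
```

Request:
send_rows([
  {"translation": [0, 0, -3], "spin": 0, "jaw": 0.2},
  {"translation": [0, 0, -7], "spin": 0, "jaw": 0.2},
  {"translation": [0, 0, -10.5], "spin": 0, "jaw": 0.2},
  {"translation": [2, -3.5, -10.8], "spin": 0, "jaw": 0.2},
  {"translation": [4, -7.5, -10.8], "spin": 0, "jaw": 0.2},
])

```text
time: 9.45
tool_pos: [0.5691, 0.0121, 0.1257]
tool_rot: [3.141, -0.003, -0.112]
contact_force: [0.9, -0.4, -2.2]
opening: 0.0381
grip_force: 25.0
```

Request:
send_rows([
  {"translation": [1.4, -3.3, 0], "spin": 0, "jaw": 0.2},
  {"translation": [2.8, -6.3, 0], "spin": 0, "jaw": 0.2},
  {"translation": [2.8, -6.3, 0], "spin": 0, "jaw": 0.2},
  {"translation": [2.8, -6.3, 0], "spin": 0, "jaw": 0.2},
  {"translation": [2.8, -6.3, 0], "spin": 0, "jaw": 0.2},
])

```text
time: 9.95
tool_pos: [0.6018, 0.0714, 0.1233]
tool_rot: [3.141, 0.001, -0.109]
contact_force: [-0.7, 0.0, -1.3]
opening: 0.0384
grip_force: 25.0
```

Run:
```python
from h import *
from scipy.optimize import least_squares
delta((.603,.0728,.12))
im,d=read_camera('side');P=cloud('side',d);m=(np.hypot(P[...,0]-.601,P[...,1]-.073)<.035)
for a,b in((.056,.08),(.103,.114),(.116,.14),(.141,.15)):
    s=P[m&(P[...,2]>a)&(P[...,2]<b)]
    if len(s):
        print(a,len(s),cv2.minEnclosingCircle(s[:,:2].astype(np.float32)),np.median(s,0))
u,v=278,175
cv2.imwrite('pics/b4.png',cv2.resize(im[v-50:v+50,u-60:u+60,::-1],None,fx=5,fy=5,interpolation=cv2.INTER_CUBIC))
```

```text
t 9.95 pos [0.6018 0.0714 0.1233] rot [ 3.1411e+00  1.2000e-03 -1.0920e-01] F [-0.7  0.  -1.3] open 0.0384 grip 25.0 q [-0.01  0.58  1.43 -0.    1.13  1.67]
(0.603, 0.0728, 0.12) [ 0.1  -0.15  0.33]
0.056 39 ((0.6001539826393127, 0.07463238388299942), 0.006717314012348652) [0.59921879 0.07623554 0.06867715]
0.103 36 ((0.5973242521286011, 0.07485722005367279), 0.023327110335230827) [0.5854781  0.09072543 0.11188518]
0.116 145 ((0.5972826480865479, 0.07370296120643616), 0.03434468433260918) [0.58891106 0.08227984 0.12908632]
0.141 125 ((0.5993472337722778, 0.07476110756397247), 0.03383296728134155) [0.59402166 0.06880996 0.14546726]
```

View pics/b4.png

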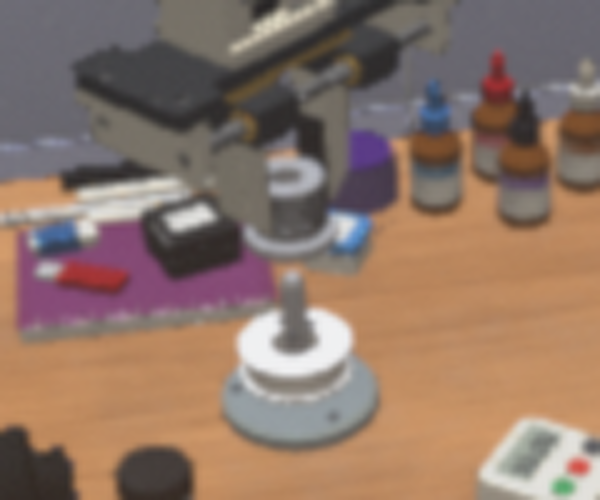

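The collar's flange centre is at (289,237) in the crop, on the spindle line through (291,275) and (300,400). Depth puts it 1 to 2 mm short in x, so I correct that and lower slowly.

Request:
send_rows([
  {"translation": [0.15, 0, 1], "spin": 0, "jaw": 0.2},
  {"translation": [0.15, 0, 2], "spin": 0, "jaw": 0.2},
  {"translation": [0.15, 0, 2.4], "spin": 0, "jaw": 0.2},
  {"translation": [0.15, 0, 2.7], "spin": 0, "jaw": 0.2},
  {"translation": [0.15, 0, 2.7], "spin": 0, "jaw": 0.2},
])

```text
time: 10.5
tool_pos: [0.6037, 0.0719, 0.096]
tool_rot: [3.141, 0.001, -0.109]
contact_force: [-1.2, -0.4, -1.6]
opening: 0.0382
grip_force: 25.0
```

Request:
send_rows([
  {"translation": [0, 0, 0.2], "spin": 0, "jaw": 0.2},
  {"translation": [0, 0, 0.4], "spin": 0, "jaw": 0.2},
  {"translation": [0, 0, 0.5], "spin": 0, "jaw": 0.2},
  {"translation": [0, 0, 0.6], "spin": 0, "jaw": 0.2},
  {"translation": [0, 0, 0.6], "spin": 0, "jaw": 0.2},
])

```text
time: 11.0
tool_pos: [0.604, 0.0719, 0.0907]
tool_rot: [3.141, -0.0, -0.109]
contact_force: [0.2, -0.5, -1.2]
opening: 0.0381
grip_force: 25.0
```

Request:
send_rows([
  {"translation": [0, 0, 0.2], "spin": 0, "jaw": 0.2},
  {"translation": [0, 0, 0.4], "spin": 0, "jaw": 0.2},
  {"translation": [0, 0, 0.6], "spin": 0, "jaw": 0.2},
  {"translation": [0, 0, 0.8], "spin": 0, "jaw": 0.2},
  {"translation": [0, 0, 0.8], "spin": 0, "jaw": 0.2},
])

```text
time: 11.5
tool_pos: [0.6039, 0.0719, 0.0823]
tool_rot: [3.141, 0.0, -0.109]
contact_force: [0.7, -3.5, -2.9]
opening: 0.0381
grip_force: 25.0
```

Request:
send_rows([
  {"translation": [0, 0, 0.3], "spin": 0, "jaw": 0.2},
  {"translation": [0, 0, 0.6], "spin": 0, "jaw": 0.2},
  {"translation": [0, 0, 0.9], "spin": 0, "jaw": 0.2},
  {"translation": [0, 0, 1.1], "spin": 0, "jaw": 0.2},
  {"translation": [0, 0, 1.1], "spin": 0, "jaw": 0.2},
])

```text
time: 12.0
tool_pos: [0.6042, 0.0718, 0.0714]
tool_rot: [3.141, -0.0, -0.109]
contact_force: [1.7, -3.9, -2.7]
opening: 0.038
grip_force: 25.0
```

Request:
send_rows([
  {"translation": [0, 0, 0], "spin": 0, "jaw": 0.5},
  {"translation": [0, 0, 0], "spin": 0, "jaw": 0.55},
  {"translation": [-0.2, 0.1, 0.1], "spin": 0, "jaw": 0.55},
  {"translation": [-0.2, 0.1, 0.3], "spin": 0, "jaw": 0.55},
  {"translation": [-0.2, 0.1, 0.3], "spin": 0, "jaw": 0.55},
])

```text
time: 12.5
tool_pos: [0.6016, 0.0715, 0.0684]
tool_rot: [-3.142, 0.001, -0.109]
contact_force: [-0.2, 0.2, -0.9]
opening: 0.0499
grip_force: 0.0
```

Run:
```python
from h import *
delta((.602,.0715,.068))
im,d=read_camera('side');P=cloud('side',d);m=(np.hypot(P[...,0]-.601,P[...,1]-.073)<.03)
for a,b in((.05,.065),(.085,.097)):
    s=P[m&(P[...,2]>a)&(P[...,2]<b)]
    if len(s): print(a,len(s),cv2.minEnclosingCircle(s[:,:2].astype(np.float32)),np.median(s,0))
```

```text
t 12.5 pos [0.6016 0.0715 0.0684] rot [-3.1415e+00  7.0000e-04 -1.0860e-01] F [-0.2  0.2 -0.9] open 0.0499 grip 0.0 q [-0.01  0.64  1.49  0.    1.01  1.67]
(0.602, 0.0715, 0.068) [ 0.04 -0.    0.04]
0.05 77 ((0.600226640701294, 0.07429998368024826), 0.02279127947986126) [0.58687082 0.08479717 0.05986906]
0.085 129 ((0.5997143387794495, 0.07310169190168381), 0.029568852856755257) [0.59671796 0.06773851 0.09067644]
```

Request:
send_rows([
  {"translation": [0, 0, 0], "spin": 0, "jaw": 0.3},
  {"translation": [0, 0, 0], "spin": 0, "jaw": 0.2},
  {"translation": [0, 0, 0], "spin": 0, "jaw": 0.2},
  {"translation": [0, 0, 0.1], "spin": 0, "jaw": 0.2},
  {"translation": [0, 0, 0.1], "spin": 0, "jaw": 0.2},
], force=25)

```text
time: 13.05
tool_pos: [0.6022, 0.0713, 0.0686]
tool_rot: [-3.141, -0.001, -0.109]
contact_force: [-2.1, -0.7, 5.9]
opening: 0.0376
grip_force: 25.0
```

Request:
send_rows([
  {"translation": [0, 0, 0], "spin": -5, "jaw": 0.2},
  {"translation": [0, 0, 0], "spin": -10, "jaw": 0.2},
  {"translation": [0, 0, 0], "spin": -15, "jaw": 0.2},
  {"translation": [0, 0, 0], "spin": -20, "jaw": 0.2},
  {"translation": [0, 0, 0], "spin": -25, "jaw": 0.2},
])

```text
time: 13.55
tool_pos: [0.6025, 0.0714, 0.0684]
tool_rot: [3.141, -0.002, 0.331]
contact_force: [-0.7, 0.7, 2.4]
opening: 0.0379
grip_force: 25.0
```

Request:
send_rows([
  {"translation": [0, 0, 0.1], "spin": -5, "jaw": 0.2},
  {"translation": [0, 0, 0.1], "spin": -10, "jaw": 0.2},
  {"translation": [0, 0, 0.1], "spin": -15, "jaw": 0.2},
  {"translation": [0, 0, 0.1], "spin": -20, "jaw": 0.2},
  {"translation": [0, 0, 0.1], "spin": -25, "jaw": 0.2},
])

```text
time: 14.05
tool_pos: [0.6016, 0.0712, 0.0662]
tool_rot: [-3.141, 0.001, 0.768]
contact_force: [0.4, -0.5, -1.4]
opening: 0.0379
grip_force: 25.0
```

Request:
send_rows([
  {"translation": [0, 0, 0.1], "spin": 0, "jaw": 0.2},
  {"translation": [0, 0, 0.2], "spin": 0, "jaw": 0.2},
  {"translation": [0, 0, 0.2], "spin": 0, "jaw": 0.2},
  {"translation": [0, 0, 0.3], "spin": 0, "jaw": 0.2},
  {"translation": [0, 0, 0.3], "spin": 0, "jaw": 0.2},
])

```text
time: 14.55
tool_pos: [0.6019, 0.0713, 0.0635]
tool_rot: [-3.142, 0.0, 0.763]
contact_force: [-0.1, -0.9, -1.2]
opening: 0.0377
grip_force: 25.0
```

```bash
python3 -c "
from h import *
delta((.602,.0715,.0535));print(monitor.observe()['torque'])"
```

```text
t 14.55 pos [0.6019 0.0713 0.0635] rot [-3.1416e+00  2.0000e-04  7.6340e-01] F [-0.1 -0.9 -1.2] open 0.0377 grip 25.0 q [-0.01  0.65  1.49 -0.    1.    0.8 ]
(0.602, 0.0715, 0.0535) [ 0.03 -0.01  1.  ]
[-0.05284974 -0.06141116 -0.01471533]
```

Dropped over the pins, with no resistance. Now I push against the spring.

Request:
send_rows([
  {"translation": [0, 0, 0.2], "spin": 0, "jaw": 0.2},
  {"translation": [0, 0, 0.4], "spin": 0, "jaw": 0.2},
  {"translation": [0, 0, 0.6], "spin": 0, "jaw": 0.2},
  {"translation": [0, 0, 0.7], "spin": 0, "jaw": 0.2},
  {"translation": [0, 0, 0.7], "spin": 0, "jaw": 0.2},
], force=40)

```text
time: 15.05
tool_pos: [0.6021, 0.0713, 0.0571]
tool_rot: [3.141, -0.0, 0.764]
contact_force: [-0.8, -0.2, 4.3]
opening: 0.0377
grip_force: 40.2
```

Request:
send_rows([
  {"translation": [0, 0, 0.1], "spin": 0, "jaw": 0.2},
  {"translation": [0, 0, 0.2], "spin": 0, "jaw": 0.2},
  {"translation": [0, 0, 0.3], "spin": 0, "jaw": 0.2},
  {"translation": [0, 0, 0.3], "spin": 0, "jaw": 0.2},
  {"translation": [0, 0, 0.3], "spin": 0, "jaw": 0.2},
])

```text
time: 15.55
tool_pos: [0.6021, 0.0713, 0.0545]
tool_rot: [3.141, -0.001, 0.764]
contact_force: [-2.2, 0.6, 7.0]
opening: 0.0372
grip_force: 40.0
```

Request:
send_rows([
  {"translation": [0, 0, 0.1], "spin": 0, "jaw": 0.2},
  {"translation": [0, 0, 0.1], "spin": 0, "jaw": 0.2},
  {"translation": [0, 0, 0.2], "spin": 0, "jaw": 0.2},
  {"translation": [0, 0, 0.2], "spin": 0, "jaw": 0.2},
  {"translation": [0, 0, 0.2], "spin": 0, "jaw": 0.2},
])

```text
time: 16.05
tool_pos: [0.6024, 0.0714, 0.0543]
tool_rot: [3.14, -0.002, 0.764]
contact_force: [-6.6, 0.1, 18.7]
opening: 0.0376
grip_force: 40.0
```

Run:
```python
from h import *
delta((.602,.0715,.0535))
im,d=read_camera('side');P=cloud('side',d);m=(np.hypot(P[...,0]-.601,P[...,1]-.073)<.03)
for a,b in((.034,.05),(.07,.082)):
    s=P[m&(P[...,2]>a)&(P[...,2]<b)]
    if len(s): print(a,len(s),cv2.minEnclosingCircle(s[:,:2].astype(np.float32)),np.median(s,0))
u,v=278,190
cv2.imwrite('pics/b5.png',cv2.resize(im[v-50:v+50,u-60:u+60,::-1],None,fx=5,fy=5,interpolation=cv2.INTER_CUBIC))
```

```text
t 16.05 pos [0.6024 0.0714 0.0543] rot [ 3.1402e+00 -1.5000e-03  7.6390e-01] F [-6.6  0.1 18.7] open 0.0376 grip 40.0 q [-0.01  0.66  1.5   0.    0.98  0.8 ]
(0.602, 0.0715, 0.0535) [-0.02 -0.04  0.08]
0.034 156 ((0.6011949777603149, 0.07402502000331879), 0.02928350865840912) [0.58853093 0.08780943 0.0407784 ]
0.07 3 ((0.5968762636184692, 0.09690646082162857), 0.007603970821946859) [0.59988407 0.0929135  0.07081142]
```

View pics/b5.png

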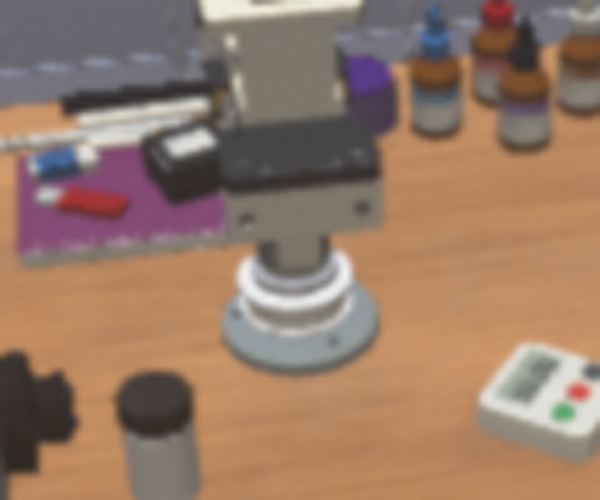

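The force jumped from 7 N to 18.7 N as the tool stopped. The collar's underside is at about 38 mm, and its flange lies flat on the reel at (293,285), so it is home.

```bash
python3 -c "
from h import *
print(job.hand_in())"
```

```text
the job is handed in; nothing more can be done
None
```

I put the reel on the spring seat, keyed the collar over the pins and pushed it home. I handed the job in at about 16 s with the gripper still holding the collar down; the hand-in returned no verdict.

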